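# Unclamp the milled bracket and put it away in its case

### The job

The milled aluminium bracket in the bench vise is finished. Slide the vise jaw all the way open by its red handle, take the bracket out, lay it down flat on its T-shaped side (bores facing up) on the cork mat and let go of it; then take it again from above, lay it flat in the T-shaped foam nest of the black case and press the case lid down until it snaps fully shut. Do not disturb the bottle, the dish and the marker pen.

Things in the scene. Friction and masses are not known exactly. Their poses are not given: they have to be found in the camera images.
- vise: blue bench vise fixed to the worktop, left or right of the mat; base 86 x 184 mm (x, y), jaw tops 56 mm high. Origin: centre of the underside; z up, the jaws slide along y, the fixed jaw is at +y. The bracket stands on its channel floor 18 mm above the worktop, side rails keep it from moving along x. Lips of both jaws (36 to 56 mm high) reach 9.5 mm over the bracket's foot, 4 mm above it.
- vise_free (a point): point on the vise's channel floor, 22 mm toward the vise's -y from where the bracket stands at first: with the jaw fully open, a bracket moved here (its origin within 9 mm along y) clears the lips of both jaws and can be lifted straight out; lifted where it stood, it catches under the fixed jaw's lip
- jaw (a joint): travel of the sliding jaw toward the vise's -y: 0 = closed on the bracket (its face at y = +21.5 mm), 0.045 m = fully open; stiff friction of about 7 N, stays where left
- jaw_handle (a point): centre of the upper part of the red upright handle on the sliding jaw, 34 x 14 x 36 mm (x, y, z of the vise), 91 mm high; this point is 13 mm below its top
- bracket: milled aluminium T-bracket, 0.28 kg. Origin: centre of the foot's underside; z along the stem, away from the foot. Foot 36 x 46 x 14 mm (x, y, z), stem 36 x 26 mm, length 110 mm; dark bores through the stem along x. Stands upright in the vise, axes as the vise's. Lying flat: x vertical, height 36 mm, origin 18 mm above the surface. Centre of mass 50 mm from the origin
- mat: cork mat fixed to the worktop between vise and case, 150 x 130 x 4 mm (x, y, z). Origin: centre of the underside
- case: black instrument case fixed to the worktop, left or right of the mat, 130 x 180 mm (x, y), walls 46 mm high and 6 mm thick, inner floor at 6 mm, on it grey foam with its top at 13 mm and a T-shaped pocket down to the floor. Origin: centre of the underside; z up; lid hinged along the far (+x) long side
- nest (a point): where the origin (centre of the foot's underside) of the bracket lying in the pocket belongs; axes as the case's, 24 mm above the worktop. The foot lies here, the stem points toward the case's -y, either T-shaped side up. Stem slot 36 mm wide (case x -18 to 18, y -58 to 38 mm), foot recess 56 mm wide (x -28 to 28, y 38 to 62 mm); this point is at case x 0, y 57 mm
- lid (a joint): angle of the case lid: 0 = shut, 1.8 rad = fully open (leaning back), where it starts. An over-centre spring holds it open with up to 0.6 N m; below about 0.6 rad it snaps shut by itself
- lid_edge (a point): middle of the lid's free edge, on its outer face; 130 mm from the hinge line; a 12 mm grey tab juts out beyond it. The lid is a plate 130 x 180 x 8 mm
- lid_hinge (a point): middle of the lid's hinge line, 46 mm above the worktop, at the inner face of the lid
- bottle: small clear reagent bottle with a blue cap, 48 mm wide, 98 mm tall, standing behind the mat; bystander. Origin: centre of the underside
- dish: clear Petri dish, 90 mm wide, 15 mm tall, behind the mat; bystander. Origin: centre of the underside
- marker: white and red marker pen lying behind the mat, 18 x 136 x 20 mm; bystander. Origin: centre of the underside
There are look-alikes about, which are no part of the job. Leave any orange, turquoise or yellow look-alike of the bracket alone.

How it is judged (in metres and radians):
On the way, in this order (a step that is already met when the one before it is completed fails the run):
1. the vise jaw is slid open (at least 35 mm) while the bracket still stands in the vise (value of joint jaw above 0.035 m and distance between bracket and vise below 0.055 m and angle between bracket's own z axis and vertical below 0.15 rad), for 0.1 s.
2. the bracket lies flat on the cork mat, bores up, let go and at rest (angle between the x axis of bracket and the z axis of mat, either way round below 0.1 rad and height (world z) of bracket below 0.028 m and x of bracket in the frame of mat between -0.095 and 0.095 m and y of bracket in the frame of mat between -0.085 and 0.085 m and contact force between bracket and mat above 0.8 N and contact force between the fingers and bracket below 0.1 N and linear speed of bracket below 0.02 m/s), for 0.2 s.
3. the bracket lies flat in the nest of the case, let go, the lid still open (x of bracket in the frame of case between -0.009 and 0.009 m and y of bracket in the frame of case between 0.047 and 0.067 m and z of bracket in the frame of case below 0.028 m and angle between the x axis of bracket and the z axis of case, either way round below 0.1 rad and angle between the z axis of bracket and the y axis of case, either way round below 0.2 rad and contact force between the fingers and bracket below 0.1 N and linear speed of bracket below 0.02 m/s and value of joint lid above 1 rad), for 0.1 s.
At the end, for the whole second after the job is handed in: the bracket lies flat and released at rest in the T-shaped nest of the case (foot in the foot recess: origin within 9 mm across and 10 mm along of its place, down on the pocket's floor within 4 mm, flat within 0.1 rad, along the case within 0.2 rad), and the lid is shut (below 0.04 rad) (x of bracket in the frame of case between -0.009 and 0.009 m and y of bracket in the frame of case between 0.047 and 0.067 m and z of bracket in the frame of case below 0.028 m and angle between the x axis of bracket and the z axis of case, either way round below 0.1 rad and angle between the z axis of bracket and the y axis of case, either way round below 0.2 rad and contact force between the fingers and bracket below 0.1 N and linear speed of bracket below 0.02 m/s and value of joint lid below 0.04 rad); the robot touches nothing.
It fails at once if the bottle is moved more than 30 mm (distance of bottle from where it was at the start of the episode above 0.03 m).
It fails at once if the dish is moved more than 30 mm (distance of dish from where it was at the start of the episode above 0.03 m).
It fails at once if the marker pen is moved more than 30 mm (distance of marker from where it was at the start of the episode above 0.03 m).
It also fails if it takes over 72 s, if anything falls off the work surface, if the arm or the gripper's body presses on something with over 40 N, if the wrist force passes 120 N, or if a joint passes its speed limit or range.

### The arm

A 6-joint arm with a two-finger parallel gripper is mounted at the origin on a cart in front of the work surface, level with it; the furniture and walls round the work are solid. World frame = base frame: x ahead of the robot, y to its left, z up, the work surface at z = 0. Lengths are in mm, angles in rad, forces in N, time in s.
With the tool pointing down it reaches from about 300 to 775 mm from the base axis. Payload 14.6 kg.
Tool frame: the origin (TCP) lies on the centre line of the jaws, within the pads' length; the fingertips stand 8 mm ahead of it and the grasp point (between the pads) lies 11 mm behind it (robot.tip_extent is the distance from the TCP to the fingertips, in mm); z points along the fingers, y is the line along which they close (so a half turn about z gives the same grasp; the last joint's range is limited). The gripper opens to 94 mm and grips with 3 to 60 N. Pads are 16 mm wide; open, the fingers measure 119 mm over their backs; the gripper's body (75 mm by 177 mm) begins 78 mm behind the grasp point.
Start: joints at [1.276, 0.3, 1.521, -0, 1.321, -0.067], TCP at [124.207, 535.782, 213.446] pointing down, gripper open.
Joint ranges: [-3.03, 3.03], [-0.79, 2.21], [0.23, 2.52], [-1.04, 4.18], [0, 3.07], [-2.55, 2.55]. Speed limits (rad/s): [2.22, 2.22, 2.57, 3.14, 3.14, 3.14].

### API

Orientations are given as a 3x3 rotation matrix whose columns are the frame's x, y, z axes.
In Python, from workcell import robot gives the robot as it stands.
- The arm moves only by the tool send_rows, never from a script. Its argument "commands" is a list of rows, each a list of 3 entries, a list of its own where there are three numbers: the turn, a rotation vector about the tool's x, y, z in degrees, then the shift along the tool's x, y, z in m, then the finger opening in m, from 0 to 0.094. A call has 1 to 5 rows; each row shifts and turns the commanded pose from where the row before left it, along the tool's axes as they then stand; what a row does not reach is not made up. A row lasts 1/8 s, in which the tool goes at most 62.5 mm and 10.7 degrees, less where a joint would pass 70% of its speed; a pose out of reach is approached as far as the arm can. A call with a gripper value outside its range is refused whole. The fingers move at their own pace and stop on an object; "newtons" is the grip in N (left out, the last holds). Time passes only in rows, so rows that do not move let the fingers close. It gives the time, the measured TCP pose, the force, the opening and the grip force at its end, in the units of the state.
- robot.state(): the state, without advancing time (a new reading comes with each control period).
- robot.get_image(name): name is "side" or "top" or "wrist"; returns a dict with "image" (420x560x3 uint8, red, green, blue), "range_z" (420x560 float32, mm along the optical axis (not along the pixel's ray), 0 where there is no reading), "camera_matrix" (3x3 intrinsics, pixels), "eye" and "rotation" of the camera in the world. Camera axes: x right, y down, z forward; pixel columns grow to the right and rows downward; lengths in mm; the calibration is good to about 2 mm. A picture is of the moment at which its call begins.
- robot.sign_off(): hands the job in; it is judged then, once.
Trained networks look in a picture, given as the dict that the camera call returned (one of the last four; its "shot" number tells which), for a name from the list of things; names that differ only in an ending like _2 or _b are one class to them, and where a whole thing is asked for, a point or a joint stands for the part that bears it (a point fixed in the world has none). Each returns a list of dicts, best first, with "score" (0 to 1); they miss things now and then, are a little off and sometimes report something else, mostly with a low value. They report only what shows in the picture. A call takes as long as a camera call. They do not tell look-alikes from the thing itself.
- robot.regions_of(label, picture): "mask" (420x560 bool, what is visible of it) and "rect" ([left, top, right, bottom] in pixels, round what is visible of it).
The state is a dict: "time": time; "q": joint angles; "joint_velocities": joint speeds; "tau": joint torques, N m; "eef_pos": TCP position; "orientation": TCP orientation; "wrist_force": force on the tool from outside, world axes, zero at the start; "moment": the same for the moment, N m; "opening": finger opening in mm; "grip_force": force on a finger pad.
Only numpy, scipy, OpenCV 4.12 (cv2) and the standard library are available. Lean on these libraries where they do the work, as an engineer would, in place of code of your own. Each camera call takes 0.05 s, during which the arm holds its last target. There are 200 camera calls.

## Working session

There is one attempt and no reset: what is moved stays moved. The work goes in short steps, Python scripts to look and compute and a tool call to move; the robot and the scene stay as the last step left them, time stands still between calls to the robot, and variables do not carry over. Pictures are saved under pics/ and viewed, at most 10 in all, crops included, and the job is handed in when it is done.

Besides the shell and the picture viewer there is one more tool, called after ">>>" as name(argument=value, ...), one argument or row to a line, values as JSON. send_rows: Moves the arm, as the interface text tells. Its arguments: {"type":"object","properties":{"commands":{"type":"array"},"newtons":{"type":"number"}},"required":["commands"]}

```bash
mkdir -p pics; ls
cat > h.py <<'E'
import numpy as np, cv2
from workcell import robot
np.set_printoptions(precision=1, suppress=True)
def pts(p, mask=None):
    """world points (mm) of pixels in mask with a range reading"""
    z=p["range_z"]; m=(z>0) if mask is None else (mask&(z>0))
    v,u=np.nonzero(m); K=p["camera_matrix"]; d=z[v,u]
    c=np.stack([(u-K[0,2])/K[0,0]*d,(v-K[1,2])/K[1,1]*d,d],1)
    return c@np.array(p["rotation"]).T+np.array(p["eye"])
def save(p,n): cv2.imwrite("pics/"+n+".png",p["image"][:,:,::-1])
E
python3 - <<'E'
from h import *
for n in("top","side"):
    p=robot.get_image(n); save(p,n+"0"); print(n,np.array(p["eye"]),p["camera_matrix"][0,0])
    for l in "vise jaw_handle bracket mat case lid bottle dish marker".split():
        for r in robot.regions_of(l,p)[:4]:
            w=pts(p,r["mask"])
            print(l,round(r["score"],2),r["rect"],*( [np.percentile(w,2,axis=0),np.percentile(w,98,axis=0)] if len(w) else []))
a=cv2.imread("pics/top0.png");b=cv2.imread("pics/side0.png")
s=robot.state();print(s)
E
```

```text
pics
top [ 283.4    9.6 1400.1] 512.3587607414349
vise 0.87 [336.3, 213.2, 409.3, 251.0] [ 445.5 -335.6    7.9] [ 527.7 -158.2   90. ]
jaw_handle 0.84 [369.2, 215.5, 396.2, 241.6] [ 453.  -293.1   36.6] [ 521.7 -227.3   93.2]
bracket 0.63 [357.4, 213.1, 377.2, 236.2] [ 474.3 -226.1   29.8] [ 509.8 -199.   131.2]
bracket 0.63 [330.5, 263.8, 349.3, 280.2] [ 355.  -162.7   10.1] [ 387.9 -131.2  114.2]
bracket 0.6 [368.4, 153.7, 392.6, 180.3] [ 639.4 -281.     8.9] [ 675.2 -242.6  113.5]
bracket 0.6 [403.9, 267.3, 431.8, 289.5] [ 340.8 -367.5   -0.5] [ 387.8 -325.2  113.4]
mat 0.66 [267.1, 218.4, 315.4, 273.4] [380.8 -75.2  -2.8] [526.6  49.2   9.6]
case 0.95 [140.9, 179.2, 220.0, 262.4] [421.2 182.7   1.5] [589.9 365.1 172.5]
lid 0.76 [140.2, 176.9, 219.0, 212.3] [545.8 178.3   0.5] [623.9 350.6 180.1]
bottle 0.87 [255.8, 139.8, 273.0, 163.1] [682.7  29.3   9.1] [722.3  73.1 101.7]
dish 0.85 [290.6, 137.2, 325.1, 167.3] [ 672.5 -105.6    7.1] [754.2 -26.8  20.3]
marker 0.5 [259.7, 180.1, 307.1, 189.8] [609.8 -56.5   6.2] [627.5  71.5  21.4]
side [612.8 952.7 745.7] 391.13060995310417
vi
[... 1250 characters left out ...]
96.4]
marker 0.72 [271.9, 162.9, 294.5, 174.3] [ 445.7 -295.9   16.6] [ 524.  -223.5   58.2]
marker 0.6 [246.5, 209.6, 250.4, 238.5] [606.9 -57.7   0.5] [626.7  76.   19.4]
marker 0.21 [207.6, 202.9, 234.2, 219.9] [ 671.8 -102.7    4.1] [753.9 -28.8  17.4]
{'time': 1.0, 'q': array([ 1.3,  0.3,  1.5,  0. ,  1.3, -0.1]), 'joint_velocities': array([-0., -0.,  0.,  0.,  0., -0.]), 'tau': array([  0. , -53.2, -35.3,   0.1,   0. ,  -0. ]), 'eef_pos': array([124.2, 535.8, 213.5]), 'orientation': array([[-1. ,  0.2, -0. ],
       [ 0.2,  1. ,  0. ],
       [ 0. ,  0. , -1. ]]), 'wrist_force': array([-0.2, -0.4,  0.6]), 'moment': array([-0., -0.,  0.]), 'grip_force': 0.0, 'opening': 93.3428293517442}
```

Run:
```python
from h import *
a=cv2.imread("pics/top0.png")[125:305,130:440]
cv2.imwrite("pics/c1.png",cv2.resize(a,(790,459),interpolation=cv2.INTER_CUBIC))
p=robot.get_image("top")
def rect(l,lo,hi,k=0):
    w=pts(p,robot.regions_of(l,p)[k]["mask"]); w=w[(w[:,2]>lo)&(w[:,2]<hi)]
    (c,s,t)=cv2.minAreaRect(w[:,:2].astype(np.float32)); print(l,len(w),np.array(c),np.array(s),t,w[:,2].mean())
rect("mat",-5,12);rect("vise",46,66);rect("vise",5,150);rect("case",40,54);rect("lid",30,200);rect("bracket",120,140);rect("jaw_handle",82,100)
# case foam region
w=pts(p); m=(w[:,0]>415)&(w[:,0]<600)&(w[:,1]>170)&(w[:,1]<380)&(w[:,2]>-5)
q=w[m]; print(np.histogram(q[:,2],bins=np.arange(-5,185,5))[0])
r=q[(q[:,2]>40)&(q[:,2]<52)]; print("rim",len(r),cv2.minAreaRect(r[:,:2].astype(np.float32)))
```

```text
mat 2600 [455.5 -11.7] [155. 133.] 0.1708662360906601 3.457920556886676
vise 955 [ 491.  -228.3] [131.9  73.4] 85.69189453125 55.56362976923212
vise 1866 [ 489.5 -247.6] [185.6  86.7] 85.48924255371094 42.42414247434104
case 556 [488.9 277.5] [180.8 137.6] 80.69952392578125 45.441085553442804
lid 1559 [571.2 263.6] [180.   37.3] 80.6991958618164 123.68816013764751
bracket 0 [0. 0.] [0. 0.] 0.0 nan
jaw_handle 72 [ 487.2 -286.6] [13.3 32.5] 89.2856674194336 89.5392710360387
[ 434  524  752 1212  391   61   59   58   89  259  247   54   44   48
   55   46   57   54   46   66   48   55   53   48   60   59   53   62
   60   66   50   67   66   86  122  107   39]
rim 538 ((487.9272766113281, 277.5616455078125), (180.78228759765625, 135.41860961914062), 80.87068176269531)<stdin>:7: RuntimeWarning: Mean of empty slice.
  ret = ret.dtype.type(ret / rcount)
```

View pics/c1.png

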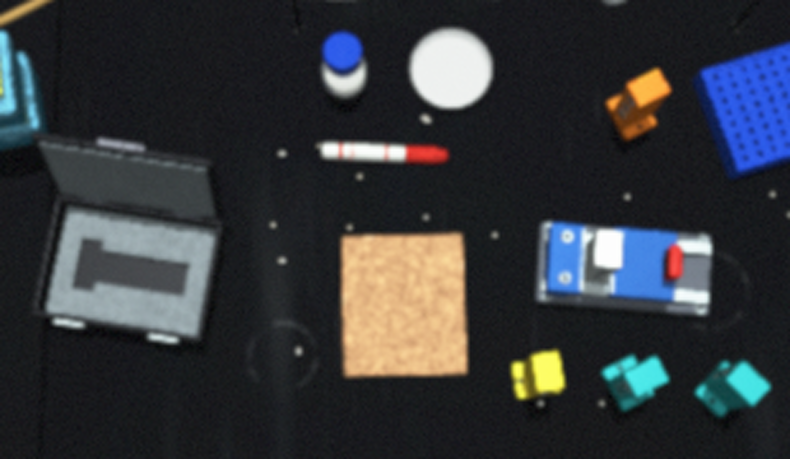

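```bash
cat >> h.py <<'E'
from scipy.spatial.transform import Rotation as Ro
def down(yaw,tilt=0,roll=0):
    """tool: y axis at 90deg+yaw in the world (so y = vise/case y for their yaw); tilt about tool y, roll about tool x (deg)"""
    B=np.array([[-1,0,0],[0,1,0],[0,0,-1.]])
    return Ro.from_euler('z',yaw,degrees=True).as_matrix()@B@Ro.from_euler('yx',[tilt,roll],degrees=True).as_matrix()
def go(P,R=None,P0=None,R0=None):
    s=robot.state(); P0=s["eef_pos"] if P0 is None else P0; R0=s["orientation"] if R0 is None else R0
    R=R0 if R is None else R
    t=Ro.from_matrix(R0.T@R).as_rotvec(degrees=True); d=R0.T@(np.array(P)-P0); d2=np.array(R).T@(np.array(P)-P0)
    n=max(np.linalg.norm(d)/62.5,np.linalg.norm(t)/10.7)
    print("turn",np.round(t,2),"shift(mm) old axes",np.round(d,1),"new axes",np.round(d2,1),"rows",round(n,2))
E
python3 - <<'E'
from h import *
print(robot.state()["orientation"].round(4))
go([400,270,330]); go([440,-12,330],P0=np.array([400,270,330]));go([470,-225,330],P0=np.array([440,-12,330]))
E
```

```text
[[-1.   0.2 -0. ]
 [ 0.2  1.   0. ]
 [ 0.  -0.  -1. ]]
turn [0. 0. 0.] shift(mm) old axes [-328.7 -196.6 -116.6] new axes [-328.7 -196.6 -116.6] rows 6.41
turn [0. 0. 0.] shift(mm) old axes [-102.6 -265.7   -0. ] new axes [-102.6 -265.7   -0. ] rows 4.56
turn [0. 0. 0.] shift(mm) old axes [ -77.3 -200.7   -0. ] new axes [ -77.3 -200.7   -0. ] rows 3.44
```

>>> send_rows(
  commands=[
    [[0,0,0],[-0.047,-0.028,-0.0165],0.094],
    [[0,0,0],[-0.047,-0.028,-0.0165],0.094],
    [[0,0,0],[-0.047,-0.028,-0.0165],0.094],
    [[0,0,0],[-0.047,-0.028,-0.0165],0.094],
    [[0,0,0],[-0.047,-0.028,-0.0165],0.094],
  ],
)

```text
time: 2.02
eef_pos: [322.5, 344.9, 296.7]
orientation: [[-0.974, 0.226, 0.0], [0.226, 0.974, 0.0], [-0.0, 0.0, -1.0]]
wrist_force: [1.4, 0.5, -0.3]
opening: 94.0
grip_force: 0.0
```

>>> send_rows(
  commands=[
    [[0,0,0],[-0.047,-0.028,-0.0165],0.094],
    [[0,0,0],[-0.047,-0.028,-0.0165],0.094],
    [[0,0,0],[0,0,0],0.094],
    [[0,0,0],[0,0,0],0.094],
  ],
)

```text
time: 2.52
eef_pos: [400.1, 270.8, 328.6]
orientation: [[-0.974, 0.226, -0.001], [0.226, 0.974, -0.0], [0.001, -0.0, -1.0]]
wrist_force: [-0.5, 0.2, 0.2]
opening: 94.0
grip_force: 0.0
```

Run:
```python
from h import *
p=robot.get_image("wrist"); save(p,"w1"); print(np.array(p["eye"]),np.array(p["rotation"])); print(robot.state()["eef_pos"],robot.state()["q"].round(2))
for l in ["case","lid","nest"]:
    for r in robot.regions_of(l,p)[:2] if l!="nest" else []:
        w=pts(p,r["mask"]); print(l,r["score"],r["rect"],np.percentile(w,2,axis=0),np.percentile(w,98,axis=0))
```

```text
[329.  287.1 499.6] [[ 0.2  0.9  0.2]
 [ 1.  -0.2 -0.1]
 [-0.   0.2 -1. ]]
[399.8 271.1 328.5] [ 0.5  0.1  1.5  0.   1.5 -0.8]
case 0.74 [235.4, 185.8, 376.7, 369.4] [419.2 187.5   4.7] [582.6 366.1 172.3]
case 0.58 [1.6, 267.6, 39.1, 284.6] [ 450.7 -196.2    2.5] [ 477.4 -151.5   36.3]
lid 0.96 [234.8, 278.6, 376.6, 365.1] [543.5 182.4  52.9] [586.1 350.7 181.1]
```

View pics/w1.png

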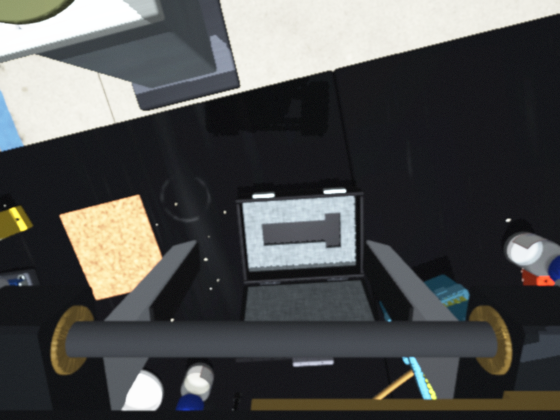

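```bash
cat >> h.py <<'E'
def ray(p,u,v,h):
    K=p["camera_matrix"]; d=np.stack([(u-K[0,2])/K[0,0],(v-K[1,2])/K[1,1],np.ones(len(u))],1)@np.array(p["rotation"]).T
    e=np.array(p["eye"]); return e+d*((h-e[2])/d[:,2])[:,None]
E
python3 - <<'E'
from h import *
p=robot.get_image("wrist"); q=robot.get_image("top")
for n,p,(a,b,c,d) in (("wrist",p,(255,205,350,255)),("top",q,(155,212,208,246))):
    g=cv2.cvtColor(p["image"],cv2.COLOR_RGB2GRAY); s=g[b:d,a:c]
    th,m=cv2.threshold(s,0,255,cv2.THRESH_OTSU+cv2.THRESH_BINARY_INV)
    k,lab,st,_=cv2.connectedComponentsWithStats(m); ctr=[i for i in range(1,k) if 0<st[i,0] and 0<st[i,1] and st[i,0]+st[i,2]<c-a and st[i,1]+st[i,3]<d-b]
    i=max(ctr,key=lambda i:st[i,4]) if ctr else 1+np.argmax(st[1:,4]); print(n,th,st[i])
    v,u=np.nonzero(lab==i); w=ray(p,u+a,v+b,13.)
    print(cv2.minAreaRect(w[:,:2].astype(np.float32)), w.mean(0))
    # rotated frame extents
    for yaw in (-9.2,):
        c0=np.array([488,277.5]); x=np.array([np.cos(np.radians(yaw)),np.sin(np.radians(yaw))]); y=np.array([-x[1],x[0]])
        l=(w[:,:2]-c0); print("x",np.percentile(l@x,[.5,99.5]),"y",np.percentile(l@y,[.5,99.5]), "stem x", np.percentile((l@x)[l@y<25],[1,99]))
    W=pts(p); l=W[:,:2]-c0; lx,ly=l@x,l@y
    m=(W[:,2]>38)&(W[:,2]<52)&(abs(lx)<90)&(abs(ly)<110); print("rim",m.sum(),"x",np.percentile(lx[m],[.5,99.5]),"y",np.percentile(ly[m],[.5,99.5]))
    f=m&(lx<-50); print("front wall fit deg",np.degrees(np.polyfit(ly[f],lx[f],1)[0]))
    m=(W[:,2]>140)&(W[:,2]<200)&(lx>50)&(lx<130)&(abs(ly)<110); print("lid top",W[m][:,2].max() if m.any() else 0,"y",np.percentile(ly[m],[1,99]),"x",np.percentile(lx[m],[1,99]))
E
```

```text
wrist 147.0 [   7    8   79   36 1902]
((491.1334533691406, 281.2924499511719), (119.68404388427734, 55.185699462890625), 81.93113708496094) [490.6 286.2  13. ]
x [-25.1  28. ] y [-54.8  63.2] stem x [-16.2  18.6]
rim 2397 x [-68.3  67.5] y [-88.   90.4]
front wall fit deg 0.1386072243402289
lid top 182.85333362915645 y [-86.7  23.6] x [ 94.8 102.2]
top 118.0 [  0   6  49  28 950]
((488.8750305175781, 287.17645263671875), (132.37445068359375, 74.48815155029297), 89.77783966064453) [482.6 294.3  13. ]
x [-44.   27.4] y [-54.7  76.9] stem x [-38.3  18.7]
rim 398 x [-67.8  68.4] y [-90.   89.7]
front wall fit deg -5.601014492091144
lid top 187.6075080087801 y [-88.2  86.5] x [ 85.3 102.5]
```

>>> send_rows(
  commands=[
    [[0,0,0],[-0.021,-0.053,0],0.094],
    [[0,0,0],[-0.021,-0.053,0],0.094],
    [[0,0,0],[-0.021,-0.053,0],0.094],
    [[0,0,0],[-0.021,-0.053,0],0.094],
    [[0,0,0],[-0.021,-0.053,0],0.094],
  ],
)

```text
time: 3.4
eef_pos: [442.7, -12.6, 329.1]
orientation: [[-0.974, 0.225, 0.0], [0.225, 0.974, 0.0], [-0.0, 0.0, -1.0]]
wrist_force: [-0.1, 1.1, -0.5]
opening: 94.3
grip_force: 0.0
```

>>> send_rows(
  commands=[
    [[0,0,0],[-0.02,-0.051,0],0.094],
    [[0,0,0],[-0.02,-0.051,0],0.094],
    [[0,0,0],[-0.02,-0.051,0],0.094],
    [[0,0,0],[-0.02,-0.051,0],0.094],
    [[0,0,0],[0,0,0],0.05],
  ],
)

```text
time: 4.03
eef_pos: [474.7, -230.3, 327.8]
orientation: [[-0.974, 0.228, -0.002], [0.228, 0.974, 0.001], [0.002, 0.0, -1.0]]
wrist_force: [0.1, 0.2, -0.7]
opening: 87.0
grip_force: 0.0
```

Run:
```python
from h import *
p=robot.get_image("wrist"); save(p,"w2"); print(robot.state()["eef_pos"])
yaw=-4.5; x=np.array([np.cos(np.radians(yaw)),np.sin(np.radians(yaw))]); y=np.array([-x[1],x[0]]); c0=np.array([489.5,-247.6])
for p in (p,robot.get_image("top")):
    W=pts(p); l=W[:,:2]-c0; lx,ly=l@x,l@y
    for n,lo,hi,ry in (("bracket top",118,140,80),("handle top",84,97,80),("jaw tops",50,62,110),("base",4,16,110)):
        m=(W[:,2]>lo)&(W[:,2]<hi)&(abs(lx)<55)&(abs(ly)<ry)
        if m.sum()>5: print(n,m.sum(),"x",np.percentile(lx[m],[2,98]),"y",np.percentile(ly[m],[2,98]),"z",np.median(W[m][:,2]), cv2.minAreaRect(l[m].astype(np.float32))[2])
    for k in ("bracket","jaw_handle","vise"):
        for r in robot.regions_of(k,p)[:4]: print(k,r["score"],r["rect"])
```

```text
[ 474.8 -228.7  328.2]
bracket top 717 x [-17.1  18. ] y [23.5 48.3] z 127.52666949184788 84.9222183227539
handle top 340 x [-17.5  15.1] y [-46.3  44.1] z 89.95572796750153 86.37872314453125
jaw tops 3637 x [-34.5  34.4] y [-42.   83.9] z 55.643928302814174 85.06766510009766
base 220 x [-43.1  41.3] y [-91.1  92.4] z 15.04539133912013 85.2104721069336
bracket 0.98 [282.7, 176.1, 313.4, 221.0]
bracket 0.96 [299.4, 65.7, 345.9, 112.1]
bracket 0.93 [138.4, 99.2, 202.2, 139.6]
bracket 0.86 [227.3, 84.1, 273.8, 125.9]
jaw_handle 0.74 [229.0, 168.3, 289.8, 222.9]
vise 0.71 [204.9, 151.3, 335.4, 225.4]
vise 0.66 [472.2, 262.6, 514.9, 284.3]
bracket top 63 x [-10.4  16.3] y [31.9 47.9] z 127.41558886815665 83.32622528076172
handle top 12 x [-12.9  16.1] y [46.8 48. ] z 88.2575750640342 84.92667388916016
jaw tops 367 x [-33.8  35.2] y [48.3 84.6] z 55.6108910387627 89.57292175292969
base 91 x [-50.1  45.3] y [ 24.  105.3] z 12.037626250448056 3.1418404579162598
bracket 0.84 [366.5, 153.0, 393.6, 176.9]
bracket 0.6 [426.2, 271.9, 430.5, 279.8]
bracket 0.59 [331.1, 263.3, 341.8, 273.4]
vise 0.72 [336.3, 213.7, 363.5, 245.3]
```

View pics/w2.png

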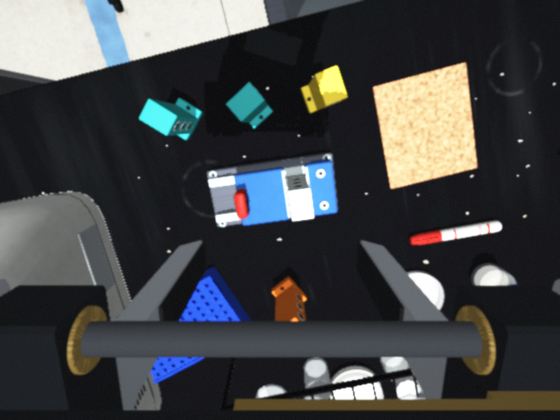

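Run:
```python
from h import *
R=down(-4.9); print(R); go([485.6,-286.4,130],R); go([485.6,-286.4,72],R,P0=np.array([485.6,-286.4,130]),R0=R)
```

```text
[[-1.   0.1  0. ]
 [ 0.1  1.   0. ]
 [ 0.   0.  -1. ]]
turn [-0.   0.  -8.1] shift(mm) old axes [-23.6 -55.1 199.3] new axes [-15.7 -58.  199.2] rows 3.33
turn [0. 0. 0.] shift(mm) old axes [ 0.  0. 58.] new axes [ 0.  0. 58.] rows 0.93
```

>>> send_rows(
  commands=[
    [[0,0,-8.1],[0,0,0],0.05],
    [[0,0,0],[-0.0055,-0.0195,0.05],0.05],
    [[0,0,0],[-0.0055,-0.0195,0.05],0.05],
    [[0,0,0],[-0.005,-0.019,0.05],0.05],
    [[0,0,0],[0,0,0.049],0.05],
  ],
)

```text
time: 5.05
eef_pos: [485.7, -287.8, 128.4]
orientation: [[-0.996, 0.087, 0.0], [0.087, 0.996, -0.0], [-0.0, -0.0, -1.0]]
wrist_force: [1.5, -0.2, -0.3]
opening: 50.3
grip_force: 0.0
```

Run:
```python
from h import *
p=robot.get_image("wrist"); s=robot.state(); print(s["eef_pos"],s["opening"],s["orientation"]); go([485.6,-286.4,72],down(-4.9))
W=pts(p); m=(W[:,2]>80)&(W[:,2]<97)&(abs(W[:,0]-487)<30)&(abs(W[:,1]+286)<14); print(m.sum(), np.percentile(W[m],[2,50,98],axis=0) if m.any() else "")
```

```text
[ 483.3 -285.7  121.9] 49.77912773266607 [[-1.   0.1 -0. ]
 [ 0.1  1.   0. ]
 [ 0.   0.  -1. ]]
turn [ 0.2 -0.4 -0.1] shift(mm) old axes [-2.7 -0.7 49.9] new axes [-2.3 -0.5 49.9] rows 0.8
1049 [[ 470.2 -293.6   82.7]
 [ 484.6 -286.2   90.1]
 [ 501.2 -279.    91.8]]
```

>>> send_rows(
  commands=[
    [[0,0,0],[-0.002,0,0.05],0.05],
    [[0,0,0],[0,0,0],0.0],
    [[0,0,0],[0,0,0],0.0],
    [[0,0,0],[0,0,0],0.0],
    [[0,0,0],[0,0,0],0.0],
  ],
  newtons=40,
)

```text
time: 5.72
eef_pos: [488.2, -287.4, 81.4]
orientation: [[-0.996, 0.086, 0.002], [0.086, 0.996, -0.0], [-0.002, -0.0, -1.0]]
wrist_force: [-0.3, 3.1, 10.9]
opening: 13.9
grip_force: 37.4
```

>>> send_rows(
  commands=[
    [[0,0,0],[0,-0.01,0],0.0],
    [[0,0,0],[0,-0.01,0],0.0],
    [[0,0,0],[0,-0.01,0],0.0],
    [[0,0,0],[0,-0.01,0],0.0],
    [[0,0,0],[0,-0.006,0],0.0],
  ],
)

```text
time: 6.35
eef_pos: [484.6, -329.9, 81.3]
orientation: [[-0.996, 0.086, 0.001], [0.086, 0.996, 0.007], [-0.0, 0.007, -1.0]]
wrist_force: [3.2, 53.6, 24.4]
opening: 14.2
grip_force: 40.0
```

>>> send_rows(
  commands=[
    [[0,0,0],[0,0,0],0.0],
    [[0,0,0],[0,0,0],0.05],
    [[0,0,0],[0,0,0],0.05],
    [[0,0,0],[0,0,0],0.05],
    [[0,0,0],[0,0,0],0.05],
  ],
)

```text
time: 6.98
eef_pos: [483.6, -333.5, 79.9]
orientation: [[-0.996, 0.087, -0.0], [0.087, 0.996, -0.0], [0.0, -0.0, -1.0]]
wrist_force: [0.2, -0.5, -0.0]
opening: 48.8
grip_force: 0.0
```

>>> send_rows(
  commands=[
    [[0,0,0],[0,0,-0.06],0.06],
    [[0,0,0],[0,0.03,-0.05],0.06],
    [[0,0,0],[0.02,0.05,-0.03],0.06],
    [[0,0,0],[0.02,0.04,0],0.06],
    [[0,0,0],[0,0,0],0.06],
  ],
)

```text
time: 7.6
eef_pos: [453.8, -208.6, 220.8]
orientation: [[-0.996, 0.084, 0.001], [0.084, 0.996, -0.001], [-0.001, -0.0, -1.0]]
wrist_force: [0.6, -0.3, -0.3]
opening: 60.1
grip_force: 0.0
```

Run:
```python
from h import *
p=robot.get_image("wrist"); save(p,"w3"); s=robot.state(); print(s["eef_pos"],s["opening"],s["q"])
yaw=-4.9; x=np.array([np.cos(np.radians(yaw)),np.sin(np.radians(yaw))]); y=np.array([-x[1],x[0]]); c0=np.array([489.5,-247.6])
W=pts(p); l=W[:,:2]-c0; lx,ly=l@x,l@y
for n,lo,hi,a,b in (("bracket top",122,134,0,80),("handle",84,97,-110,-50),("jaw tops",50,60,-110,110)):
    m=(W[:,2]>lo)&(W[:,2]<hi)&(abs(lx)<40)&(ly>a)&(ly<b)
    if m.sum()>5: print(n,m.sum(),"x",np.percentile(lx[m],[2,98]),"y",np.percentile(ly[m],[2,98]),"z",np.median(W[m][:,2]),cv2.minAreaRect(W[m][:,:2].astype(np.float32)))
R=down(-4.9,-40); go([429,-206,157],R); print(R)
```

```text
[ 454.2 -209.8  220.5] 59.97240203153954 [-0.5  0.2  1.6 -0.   1.3 -2. ]
bracket top 1229 x [-17.4  17.1] y [23.7 48.4] z 127.62641563988058 ((492.6449279785156, -211.99566650390625), (25.673851013183594, 36.0459098815918), 85.6384506225586)
handle 514 x [-16.3  15.3] y [-89.4 -75.3] z 89.99285585267265 ((482.3116149902344, -329.8677673339844), (15.471138000488281, 33.14750671386719), 85.35460662841797)
jaw tops 5231 x [-34.9  33.3] y [-85.3  84.1] z 55.674197800400634 ((489.2096862792969, -249.6623992919922), (176.84967041015625, 71.4593505859375), 85.08671569824219)
turn [ -0.  -39.9   0. ] shift(mm) old axes [25.5  1.7 63.5] new axes [60.3  1.6 32.3] rows 3.73
[[-0.8  0.1  0.6]
 [ 0.1  1.  -0.1]
 [-0.6  0.  -0.8]]
```

View pics/w3.png

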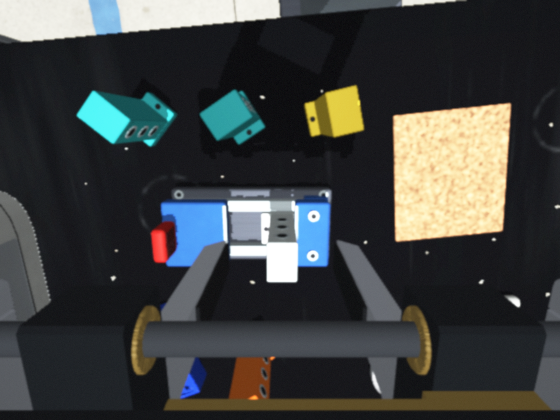

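>>> send_rows(
  commands=[
    [[0,-10,0],[0,0,0],0.06],
    [[0,-10,0],[0,0,0],0.06],
    [[0,-10,0],[0,0,0],0.06],
    [[0,-9.9,0],[0,0,0],0.06],
    [[0,0,0],[0.05,0.0016,0.027],0.06],
  ],
)

```text
time: 8.28
eef_pos: [444.2, -190.9, 184.4]
orientation: [[-0.779, 0.123, 0.615], [0.091, 0.992, -0.084], [-0.62, -0.01, -0.784]]
wrist_force: [0.5, -0.6, -0.1]
opening: 60.5
grip_force: 0.0
```

Run:
```python
from h import *
s=robot.state(); print(s["eef_pos"],s["q"].round(2)); R=down(-4.9,-40); go([492.8,-212,80],R)
```

```text
[ 444.2 -190.9  184.4] [-0.7 -0.1  2.2  0.6  0.6 -2.5]
turn [-1.8 -1.7 -1.4] shift(mm) old axes [ 25.  -14.  113.5] new axes [ 28.6 -16.9 112.3] rows 1.87
```

>>> send_rows(
  commands=[
    [[0,0,10.6],[0,0,0],0.06],
    [[0,0,10.6],[0,0,0],0.06],
    [[0,0,10.6],[0,0,0],0.06],
    [[0,0,10.6],[0,0,0],0.06],
    [[0,0,10.6],[0,0,0],0.06],
  ],
)

```text
time: 8.9
eef_pos: [444.6, -189.9, 183.5]
orientation: [[-0.375, 0.697, 0.611], [0.847, 0.525, -0.08], [-0.377, 0.488, -0.787]]
wrist_force: [-0.3, -0.3, -0.5]
opening: 60.5
grip_force: 0.0
```

Run:
```python
from h import *
s=robot.state(); print(s["eef_pos"],s["q"].round(2),s["orientation"].round(3))
```

```text
[ 444.6 -189.9  183.5] [-0.7 -0.1  2.2  0.6  0.6 -1.6] [[-0.4  0.7  0.6]
 [ 0.8  0.5 -0.1]
 [-0.4  0.5 -0.8]]
```

>>> send_rows(
  commands=[
    [[0,0,10.6],[0,0,0],0.06],
    [[0,0,10.6],[0,0,0],0.06],
    [[0,0,10.6],[0,0,0],0.06],
    [[0,0,10.6],[0,0,0],0.06],
    [[0,0,10.6],[0,0,0],0.06],
  ],
)

```text
time: 9.52
eef_pos: [444.6, -190.0, 183.5]
orientation: [[0.331, 0.719, 0.611], [0.929, -0.36, -0.08], [0.163, 0.595, -0.787]]
wrist_force: [-0.2, 0.1, 0.3]
opening: 60.0
grip_force: 0.0
```

>>> send_rows(
  commands=[
    [[0,0,10.6],[0,0,0],0.06],
    [[0,0,10.6],[0,0,0],0.06],
    [[0,0,10.6],[0,0,0],0.06],
    [[0,0,10.6],[0,0,0],0.06],
    [[0,0,10.6],[0,0,0],0.06],
  ],
)

```text
time: 10.15
eef_pos: [444.6, -190.0, 183.5]
orientation: [[0.773, 0.168, 0.611], [0.271, -0.959, -0.08], [0.573, 0.228, -0.787]]
wrist_force: [-0.1, 0.4, -0.2]
opening: 60.0
grip_force: 0.0
```

>>> send_rows(
  commands=[
    [[0,0,10.6],[0,0,0],0.06],
    [[0,0,10],[0,0,0],0.06],
    [[0,0,0],[0,0,0],0.06],
  ],
)

```text
time: 10.52
eef_pos: [444.6, -189.7, 183.5]
orientation: [[0.784, -0.109, 0.611], [-0.076, -0.994, -0.08], [0.616, 0.016, -0.787]]
wrist_force: [-0.6, -0.2, -0.7]
opening: 60.2
grip_force: 0.0
```

```bash
cat >> h.py <<'E'
FL=np.diag([-1,-1,1.])   # half turn about tool z
E
python3 - <<'E'
from h import *
s=robot.state(); print(s["eef_pos"],s["q"].round(2)); R=down(-4.9,-40)@FL; go([492.8,-212,80],R); go(np.array([492.8,-212,80])-70*R[:,2],R)
E
```

```text
[ 444.6 -189.7  183.5] [-0.7 -0.1  2.2  0.6  0.6  0.6]
turn [ 1.6  2.  -0.5] shift(mm) old axes [-24.3  15.2 112.7] new axes [-28.2  18.1 111.4] rows 1.86
turn [ 1.6  2.  -0.5] shift(mm) old axes [-26.7  17.1  42.8] new axes [-28.2  18.1  41.4] rows 0.85
```

>>> send_rows(
  commands=[
    [[1.6,2.0,-0.5],[0,0,0],0.06],
    [[0,0,0],[-0.028,0.018,0.041],0.06],
    [[0,0,0],[0,0,0],0.06],
  ],
)

```text
time: 10.9
eef_pos: [446.7, -207.3, 131.0]
orientation: [[0.766, -0.084, 0.637], [-0.066, -0.996, -0.052], [0.639, -0.003, -0.769]]
wrist_force: [-0.4, 0.1, 1.1]
opening: 60.1
grip_force: 0.0
```

Run:
```python
from h import *
s=robot.state(); print(s["eef_pos"],s["q"].round(2)); R=down(-4.9,-40)@FL; go([492.8,-212,80],R)
```

```text
[ 446.7 -207.3  131. ] [-0.7  0.   2.2  0.9  0.5  0.2]
turn [-0.2  0.3 -0. ] shift(mm) old axes [ 3.   1.  68.8] new axes [ 2.7  0.7 68.9] rows 1.1
```

>>> send_rows(
  commands=[
    [[0,0,0],[0.0015,0,0.035],0.06],
    [[0,0,0],[0.0015,0.001,0.034],0.06],
    [[0,0,0],[0,0,0],0.06],
    [[0,0,0],[0,0,0],0.06],
  ],
)

```text
time: 11.4
eef_pos: [494.5, -212.0, 85.0]
orientation: [[0.762, -0.084, 0.643], [-0.064, -0.996, -0.054], [0.645, -0.0, -0.764]]
wrist_force: [-0.6, 0.7, -0.2]
opening: 60.2
grip_force: 0.0
```

Run:
```python
from h import *
s=robot.state(); print(s["eef_pos"],s["q"].round(2),s["wrist_force"]); R=down(-4.9,-40)@FL; go([492.8,-212,80],R)
```

```text
[ 494.5 -212.    85. ] [-0.6  0.2  2.1  1.2  0.4 -0. ] [-0.6  0.7 -0.2]
turn [-0.1 -0.2  0.1] shift(mm) old axes [-4.5  0.2  2.8] new axes [-4.5  0.2  2.8] rows 0.08
```

>>> send_rows(
  commands=[
    [[0,0,0],[0,0,0],0.0],
    [[0,0,0],[0,0,0],0.0],
    [[0,0,0],[0,0,0],0.0],
    [[0,0,0],[0,0,0],0.0],
    [[0,0,0],[0.0006,0,-0.0008],0.0],
  ],
  newtons=55,
)

```text
time: 12.02
eef_pos: [494.1, -211.9, 84.1]
orientation: [[0.763, -0.085, 0.641], [-0.066, -0.996, -0.054], [0.643, -0.001, -0.766]]
wrist_force: [0.2, 0.6, -2.4]
opening: 25.7
grip_force: 55.0
```

>>> send_rows(
  commands=[
    [[0,0,0],[0,0.006,0],0.0],
    [[0,0,0],[0,0.006,0],0.0],
    [[0,0,0],[0,0.006,0],0.0],
    [[0,0,0],[0,0.004,0],0.0],
    [[0,0,0],[0,0,0],0.0],
  ],
)

```text
time: 12.65
eef_pos: [492.3, -234.3, 84.3]
orientation: [[0.762, -0.085, 0.641], [-0.066, -0.996, -0.054], [0.644, -0.001, -0.765]]
wrist_force: [0.3, 0.7, -3.5]
opening: 25.8
grip_force: 55.0
```

Run:
```python
from h import *
s=robot.state(); print(s["eef_pos"],s["q"].round(2),s["wrist_force"]); R=down(-4.9,-40)@FL; go([492.8,-212,85],R)
p=robot.get_image("top"); W=pts(p)
r=robot.regions_of("bracket",p)[:4]
for k in r: print(k["score"],k["rect"],np.median(pts(p,k["mask"]),axis=0))
```

```text
[ 492.3 -234.3   84.3] [-0.7  0.2  2.1  1.2  0.4 -0. ] [ 0.3  0.7 -3.5]
turn [-0.1 -0.1 -0. ] shift(mm) old axes [ -0.6 -22.3  -1.5] new axes [ -0.6 -22.3  -1.5] rows 0.36
0.74 [368.0, 154.9, 395.4, 178.5] [ 655.8 -260.4   71. ]
0.67 [327.6, 264.6, 349.9, 281.3] [ 372.6 -144.2  106. ]
0.64 [360.0, 215.0, 386.9, 236.7] [ 486.2 -232.7  126.8]
0.52 [411.3, 265.1, 434.2, 287.8] [ 357.1 -343.   105.9]
```

>>> send_rows(
  commands=[
    [[0,0,0],[0.0097,0,-0.0115],0.0],
    [[0,0,0],[0.0193,0,-0.0229],0.0],
    [[0,0,0],[0.0193,0,-0.0229],0.0],
    [[0,0,0],[0.0258,0,-0.0306],0.0],
    [[0,0,0],[0.0258,0,-0.0306],0.0],
  ],
)

```text
time: 13.38
eef_pos: [492.3, -233.8, 240.4]
orientation: [[0.763, -0.085, 0.641], [-0.066, -0.996, -0.054], [0.643, -0.001, -0.766]]
wrist_force: [0.3, -0.4, -2.3]
opening: 25.6
grip_force: 55.0
```

Run:
```python
from h import *
s=robot.state(); print(s["eef_pos"],s["q"].round(2),s["wrist_force"],s["opening"])
R0=down(-4.9,-40)@FL; R1=down(0,50)@FL
go([440,-40,220],R0); 
print("mat tool, from there:"); go([440,-40,220],R1,P0=np.array([440,-40,220]),R0=R0)
p=robot.get_image("side"); save(p,"s1"); cv2.imwrite("pics/s1c.png",cv2.resize(p["image"][130:270,180:380,::-1],(800,560),interpolation=cv2.INTER_CUBIC))
```

```text
[ 492.3 -233.8  240.4] [-0.7 -0.   2.   0.6  0.7  0.6] [ 0.3 -0.4 -2.3] 25.606664930686158
turn [-0.1 -0.  -0. ] shift(mm) old axes [ -65.7 -188.7  -28.3] new axes [ -65.7 -188.6  -28.5] rows 3.23
mat tool, from there:
turn [ -0.5 -89.9  -5.4] shift(mm) old axes [0. 0. 0.] new axes [0. 0. 0.] rows 8.42
```

View pics/s1c.png

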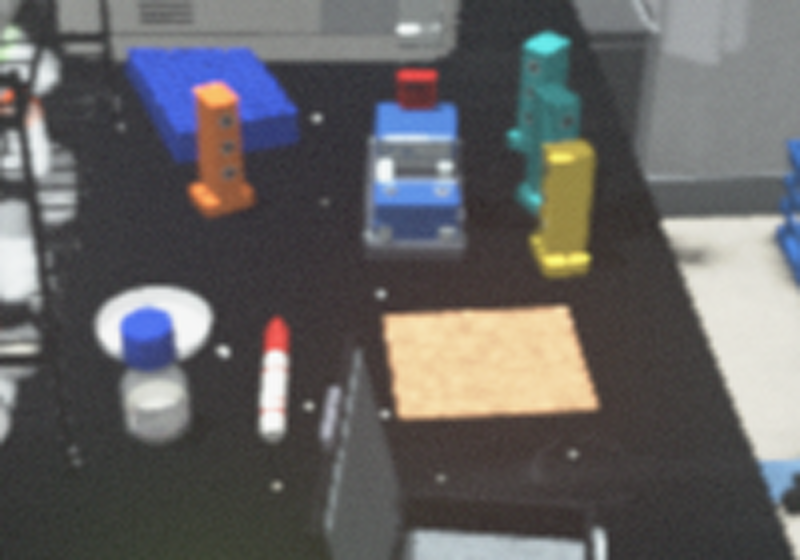

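>>> send_rows(
  commands=[
    [[0,0,0],[-0.014,-0.049,-0.01],0.0],
    [[0,0,0],[-0.014,-0.049,-0.01],0.0],
    [[0,0,0],[-0.014,-0.048,-0.01],0.0],
    [[0,0,0],[-0.014,-0.048,-0.01],0.0],
    [[-0.06,-10,-0.6],[0,0,0],0.0],
  ],
)

```text
time: 14.05
eef_pos: [437.8, -32.0, 232.3]
orientation: [[0.866, -0.073, 0.495], [-0.06, -0.997, -0.041], [0.496, 0.006, -0.868]]
wrist_force: [0.4, -0.8, -1.9]
opening: 25.3
grip_force: 55.0
```

>>> send_rows(
  commands=[
    [[-0.06,-10,-0.6],[0,0,0],0.0],
    [[-0.06,-10,-0.6],[0,0,0],0.0],
    [[-0.06,-10,-0.6],[0,0,0],0.0],
    [[-0.06,-10,-0.6],[0,0,0],0.0],
    [[-0.06,-10,-0.6],[0,0,0],0.0],
  ],
)

```text
time: 14.68
eef_pos: [441.0, -35.0, 234.3]
orientation: [[0.938, -0.026, -0.346], [-0.03, -1.0, -0.005], [-0.346, 0.015, -0.938]]
wrist_force: [0.3, -0.2, -2.7]
opening: 25.8
grip_force: 55.0
```

>>> send_rows(
  commands=[
    [[-0.06,-10,-0.6],[0,0,0],0.0],
    [[-0.06,-10,-0.6],[0,0,0],0.0],
    [[-0.06,-10,-0.6],[0,0,0],0.0],
    [[0,0,0],[0,0,0],0.0],
  ],
)

```text
time: 15.18
eef_pos: [441.0, -35.0, 231.4]
orientation: [[0.64, 0.001, -0.769], [0.001, -1.0, 0.0], [-0.769, -0.001, -0.64]]
wrist_force: [0.0, -0.6, -2.2]
opening: 25.4
grip_force: 55.0
```

Run:
```python
from h import *
s=robot.state(); print(s["eef_pos"],s["q"].round(2),s["wrist_force"],s["opening"],s["orientation"].round(3))
R1=down(0,50)@FL; go([452,-35,60],R1)
p=robot.get_image("side"); save(p,"s2"); cv2.imwrite("pics/s2c.png",cv2.resize(p["image"][90:270,180:400,::-1],(733,600),interpolation=cv2.INTER_CUBIC))
```

```text
[441.  -35.  231.4] [-0.1  0.6  1.3 -0.1  2.1  1.4] [ 0.  -0.6 -2.2] 25.428802629477204 [[ 0.6  0.  -0.8]
 [ 0.  -1.   0. ]
 [-0.8 -0.  -0.6]]
turn [-0.   0.2  0.1] shift(mm) old axes [138.8   0.2 101.2] new axes [138.4  -0.  101.7] rows 2.75
```

View pics/s2c.png

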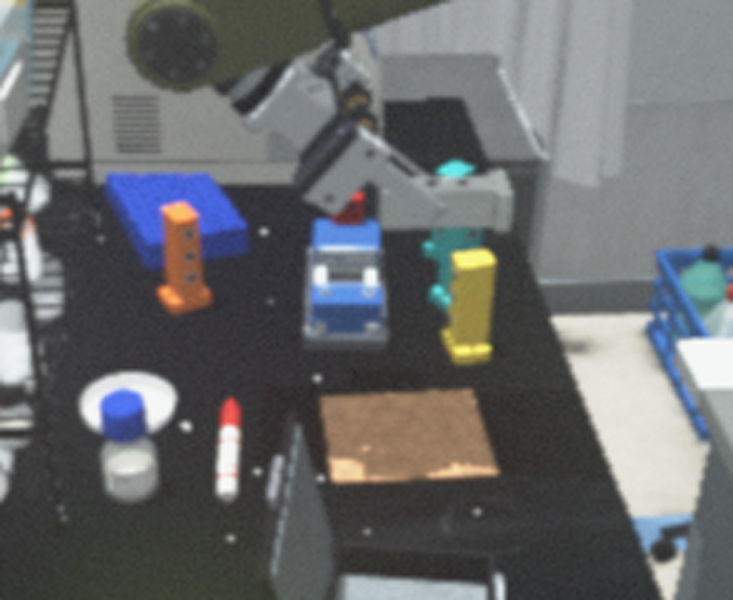

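>>> send_rows(
  commands=[
    [[0,0.2,0],[0.0465,0,0.034],0.0],
    [[0,0,0],[0.0465,0,0.034],0.0],
    [[0,0,0],[0.0465,0,0.034],0.0],
    [[0,0,0],[0.015,0,0.013],0.0],
    [[0,0,0],[0,0,0],0.0],
  ],
)

```text
time: 15.85
eef_pos: [452.7, -35.4, 42.8]
orientation: [[0.647, 0.0, -0.762], [0.0, -1.0, -0.0], [-0.762, 0.0, -0.647]]
wrist_force: [-0.1, 0.1, -2.1]
opening: 25.9
grip_force: 55.0
```

Run:
```python
from h import *
s=robot.state(); print(s["eef_pos"],s["wrist_force"]); R1=down(0,50)@FL; go([452,-35,21],R1)
p=robot.get_image("side"); W=pts(p); m=(abs(W[:,1]+35)<35)&(W[:,0]>375)&(W[:,0]<520)&(W[:,2]>12)&(W[:,2]<75)
w=W[m]
for a in range(375,520,15):
    k=(w[:,0]>=a)&(w[:,0]<a+15)
    if k.sum()>3: print(a,k.sum(),np.percentile(w[k,2],[3,97]),np.percentile(w[k,1],[3,97]))
```

```text
[452.7 -35.4  42.8] [-0.1  0.1 -2.1]
turn [ 0.  -0.3  0. ] shift(mm) old axes [16.1 -0.4 14.6] new axes [16.2 -0.4 14.5] rows 0.35
375 23 [29.1 61.1] [-54.2 -12.7]
390 83 [26.  61.4] [-54.4 -12.7]
405 65 [25.1 61.7] [-46.4 -21.5]
420 66 [25.6 62. ] [-48.5 -22.2]
435 66 [26.9 62.1] [-47.5 -15.3]
450 74 [26.7 65. ] [-59.2  -9.3]
465 83 [28.2 74.4] [-59.3 -10.3]
480 61 [29.2 74.4] [-52.7 -11. ]
495 4 [48.  70.9] [-26.7 -12. ]
```

>>> send_rows(
  commands=[
    [[0,0,0],[0.0065,0,0.0055],0.0],
    [[0,0,0],[0.0058,0,0.0048],0.0],
    [[0,0,0],[0.0015,0,0.0013],0.0],
    [[0,0,0],[0.0015,0,0.0013],0.0],
    [[0,0,0],[0,0,0],0.0],
  ],
)

```text
time: 16.52
eef_pos: [452.5, -35.4, 22.0]
orientation: [[0.645, 0.0, -0.764], [0.0, -1.0, -0.0], [-0.764, 0.0, -0.645]]
wrist_force: [0.0, 0.6, 0.4]
opening: 25.9
grip_force: 55.0
```

>>> send_rows(
  commands=[
    [[0,0,0],[0,0,0],0.06],
    [[0,0,0],[0,0,0],0.06],
    [[0,0,0],[0,0,0],0.06],
    [[0,0,0],[0,0,0],0.06],
    [[0,0,0],[-0.02,0,-0.05],0.06],
  ],
)

```text
time: 17.15
eef_pos: [476.0, -35.2, 67.9]
orientation: [[0.64, 0.0, -0.768], [0.001, -1.0, 0.0], [-0.768, -0.001, -0.64]]
wrist_force: [0.3, -0.2, 1.5]
opening: 60.1
grip_force: 0.0
```

>>> send_rows(
  commands=[
    [[0,0,0],[-0.04,0,-0.04],0.06],
    [[0,10.3,0],[-0.03,0,-0.03],0.06],
    [[0,10.3,0],[0,0,0],0.06],
    [[0,10.3,0],[0,0,0],0.06],
    [[0,10.3,0],[0,0,0],0.06],
  ],
)

```text
time: 17.77
eef_pos: [486.3, -35.3, 168.7]
orientation: [[0.99, 0.0, -0.142], [0.0, -1.0, -0.0], [-0.142, 0.0, -0.99]]
wrist_force: [0.5, 0.2, 0.4]
opening: 60.0
grip_force: 0.0
```

Run:
```python
from h import *
s=robot.state(); print(s["eef_pos"],s["q"].round(2)); p=robot.get_image("top"); q=robot.get_image("wrist")
for n,p in (("top",p),("wrist",q)):
    W=pts(p); m=(W[:,2]>33)&(W[:,2]<48)&(W[:,0]>370)&(W[:,0]<530)&(abs(W[:,1]+12)<75)
    if m.sum()>10: print(n,m.sum(),cv2.minAreaRect(W[m][:,:2].astype(np.float32)),np.median(W[m],axis=0),np.percentile(W[m],[2,98],axis=0))
go([445,-35,200],down(0)@FL)
```

```text
[486.3 -35.3 168.7] [-0.1  0.3  1.6 -0.   1.3  1.4]
wrist 3150 ((442.0103454589844, -35.106224060058594), (45.730892181396484, 110.42311096191406), 89.4919662475586) [442.9 -34.5  39.6] [[388.8 -52.8  36.2]
 [496.3 -16.1  41.2]]
turn [ 0.   8.3 -0. ] shift(mm) old axes [-44.   -0.3 -24.6] new axes [-40.   -0.3 -30.7] rows 0.81
```

>>> send_rows(
  commands=[
    [[0,8.3,0],[0,0,0],0.06],
    [[0,0,0],[-0.047,0,0],0.06],
    [[0,0,-10.6],[0,0,0],0.06],
    [[0,0,-10.6],[0,0,0],0.06],
    [[0,0,-10.6],[0,0,0],0.06],
  ],
)

```text
time: 18.5
eef_pos: [439.1, -35.4, 168.2]
orientation: [[0.846, 0.532, -0.009], [0.532, -0.847, 0.0], [-0.007, -0.005, -1.0]]
wrist_force: [-0.6, 0.1, 0.0]
opening: 60.0
grip_force: 0.0
```

>>> send_rows(
  commands=[
    [[0,0,-10.6],[0,0,0],0.06],
    [[0,0,-10.6],[0,0,0],0.06],
    [[0,0,-10.6],[0,0,0],0.06],
    [[0,0,-10.6],[0,0,0],0.06],
    [[0,0,-10.6],[0,0,0],0.06],
  ],
)

```text
time: 19.12
eef_pos: [439.2, -35.4, 168.1]
orientation: [[0.084, 0.996, -0.009], [0.996, -0.084, 0.0], [-0.001, -0.009, -1.0]]
wrist_force: [0.1, -0.2, 0.3]
opening: 60.4
grip_force: 0.0
```

>>> send_rows(
  commands=[
    [[0,0,-10.6],[0,0,0],0.06],
    [[0,0,-10.6],[0,0,0],0.06],
    [[0,0,-10.6],[0,0,0],0.06],
    [[0,0,-10.6],[0,0,0],0.06],
    [[0,0,-10.6],[0,0,0],0.06],
  ],
)

```text
time: 19.75
eef_pos: [439.2, -35.4, 168.1]
orientation: [[-0.745, 0.667, -0.009], [0.667, 0.745, 0.0], [0.007, -0.006, -1.0]]
wrist_force: [-0.3, -0.6, 0.3]
opening: 60.2
grip_force: 0.0
```

>>> send_rows(
  commands=[
    [[0,0,-10.6],[0,0,0],0.06],
    [[0,0,-10.6],[0,0,0],0.06],
    [[0,0,-10.6],[0,0,0],0.06],
    [[0,0,-10.4],[0,0,0],0.06],
    [[0,0,0],[0,0,0],0.06],
  ],
)

```text
time: 20.38
eef_pos: [439.2, -35.4, 168.1]
orientation: [[-1.0, 0.001, -0.008], [0.001, 1.0, 0.0], [0.008, 0.0, -1.0]]
wrist_force: [-0.1, 0.4, -0.6]
opening: 60.1
grip_force: 0.0
```

Run:
```python
from h import *
s=robot.state(); print(s["eef_pos"],s["q"].round(2)); q=robot.get_image("wrist")
W=pts(q); m=(W[:,2]>33)&(W[:,2]<48)&(W[:,0]>370)&(W[:,0]<530)&(abs(W[:,1]+12)<75)
w=W[m]; print(m.sum(),cv2.minAreaRect(w[:,:2].astype(np.float32)),np.percentile(w,[1,50,99],axis=0))
st=w[(w[:,0]>415)&(w[:,0]<485)]; print("stem y",np.percentile(st[:,1],[2,98]))
go([439,-35,28],down(0))
```

```text
[439.2 -35.4 168.1] [-0.2  0.1  1.9 -0.   1.2 -1.7]
3603 ((441.32940673828125, -35.91621398925781), (45.81196594238281, 110.0499496459961), 89.80826568603516) [[386.4 -56.   35.2]
 [431.4 -35.5  39.7]
 [494.4 -14.8  41.5]]
stem y [-48.5 -23.4]
turn [ 0.  -0.4 -0.2] shift(mm) old axes [ -0.9   0.3 140.1] new axes [  0.2   0.4 140.1] rows 2.24
```

>>> send_rows(
  commands=[
    [[0,-0.4,-0.2],[0,0,0.05],0.06],
    [[0,0,0],[0,0,0.05],0.06],
    [[0,0,0],[0,0,0.04],0.06],
    [[0,0,0],[0,0,0],0.0],
    [[0,0,0],[0,0,0],0.0],
  ],
  newtons=50,
)

```text
time: 21.05
eef_pos: [439.8, -35.5, 29.6]
orientation: [[-1.0, -0.002, 0.003], [-0.002, 1.0, -0.0], [-0.003, -0.0, -1.0]]
wrist_force: [0.5, 0.4, 0.2]
opening: 43.3
grip_force: 0.0
```

>>> send_rows(
  commands=[
    [[0,0,0],[0,0,0],0.0],
    [[0,0,0],[0,0,0],0.0],
    [[0,0,0],[0,0,0],0.0],
    [[0,0,0],[0,0,-0.03],0.0],
    [[0,0,0],[0,0,-0.06],0.0],
  ],
)

```text
time: 21.68
eef_pos: [437.5, -35.2, 118.3]
orientation: [[-1.0, -0.003, -0.002], [-0.003, 1.0, 0.001], [0.002, 0.001, -1.0]]
wrist_force: [0.7, -0.4, -1.7]
opening: 25.3
grip_force: 50.0
```

>>> send_rows(
  commands=[
    [[0,0,0],[0,0,-0.06],0.0],
    [[0,0,0],[0,0.05,-0.03],0.0],
    [[0,0,0],[0,0.06,0],0.0],
    [[0,0,0],[0,0.06,0],0.0],
    [[0,0,0],[0,0.06,0],0.0],
  ],
)

```text
time: 22.3
eef_pos: [437.3, 196.5, 208.8]
orientation: [[-1.0, -0.003, 0.003], [-0.003, 1.0, 0.0], [-0.003, 0.0, -1.0]]
wrist_force: [0.4, -0.8, -2.5]
opening: 25.7
grip_force: 50.0
```

Run:
```python
from h import *
s=robot.state(); print(s["eef_pos"],s["q"].round(2),s["wrist_force"],s["opening"])
R=down(-9.2-90); go([485,275,200],R)
p=robot.get_image("wrist")
c0=np.array([488,277.5]); a=np.radians(-9.2); x=np.array([np.cos(a),np.sin(a)]); y=np.array([-x[1],x[0]])
W=pts(p); l=W[:,:2]-c0; lx,ly=l@x,l@y
m=(W[:,2]>38)&(W[:,2]<50)&(abs(lx)<80)&(abs(ly)<110); print("rim",m.sum(),"x",np.percentile(lx[m],[.5,99.5]),"y",np.percentile(ly[m],[.5,99.5]))
cv2.imwrite("pics/w4.png",p["image"][:,:,::-1])
```

```text
[437.3 196.5 208.8] [ 0.3  0.1  1.7 -0.   1.3 -1.2] [ 0.4 -0.8 -2.5] 25.659179071929923
turn [ 0.1  0.1 99.4] shift(mm) old axes [-48.   78.3   9. ] new axes [85.1 34.6  8.8] rows 9.29
rim 1758 x [-67.9  63.2] y [-44.7  91.3]
```

View pics/w4.png

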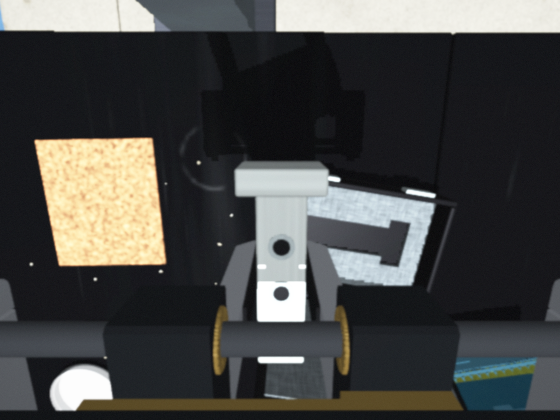

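>>> send_rows(
  commands=[
    [[0,0,10],[0,0,0],0.0],
    [[0,0,10],[0,0,0],0.0],
    [[0,0,10],[0,0,0],0.0],
    [[0,0,10],[0,0,0],0.0],
    [[0,0,10],[0,0,0],0.0],
  ],
)

```text
time: 22.98
eef_pos: [437.5, 194.5, 208.5]
orientation: [[-0.641, 0.767, 0.002], [0.767, 0.641, -0.0], [-0.001, 0.001, -1.0]]
wrist_force: [-0.5, -0.2, -2.7]
opening: 25.9
grip_force: 50.0
```

>>> send_rows(
  commands=[
    [[0,0,10],[0,0,0],0.0],
    [[0,0,10],[0,0,0],0.0],
    [[0,0,10],[0,0,0],0.0],
    [[0,0,10],[0,0,0],0.0],
    [[0,0,9.2],[0,0,0],0.0],
  ],
)

```text
time: 23.6
eef_pos: [437.5, 194.5, 208.6]
orientation: [[0.162, 0.987, 0.002], [0.987, -0.162, -0.0], [0.0, 0.002, -1.0]]
wrist_force: [-0.2, -0.1, -2.8]
opening: 25.6
grip_force: 50.0
```

```bash
cat >> h.py <<'E'
CA=np.radians(-9.0); CX=np.array([np.cos(CA),np.sin(CA),0]); CY=np.array([-CX[1],CX[0],0]); CC=np.array([489.4,278.8,0])
def case(x,y,z): return CC+x*CX+y*CY+np.array([0,0,z])
E
python3 - <<'E'
from h import *
s=robot.state(); print(s["eef_pos"],s["q"].round(2),s["orientation"].round(3))
p=robot.get_image("wrist"); W=pts(p); l=(W-s["eef_pos"])@s["orientation"]   # tool coords
m=(abs(l[:,0])<90)&(abs(l[:,1])<30)&(l[:,2]>-25)&(l[:,2]<10); w=l[m]
print(m.sum(),np.percentile(w,[1,50,99],axis=0))
for a in range(-80,80,10):
    k=(w[:,0]>=a)&(w[:,0]<a+10)
    if k.sum()>5: print(a,k.sum(),np.percentile(w[k,1],[3,97]),np.percentile(w[k,2],[3,50]))
R=down(-9-90,0,0); print(R)
for z in (200,90): go(case(-2,5,z),R)
E
```

```text
[437.5 194.5 208.6] [ 0.3  0.1  1.7 -0.   1.3  0.5] [[ 0.2  1.   0. ]
 [ 1.  -0.2 -0. ]
 [ 0.   0.  -1. ]]
10574 [[-55.6 -23.2 -23.2]
 [ 15.8  -0.7 -10.3]
 [ 52.4  21.6   5.4]]
-60 260 [-13.   10.8] [-10.9  -9.9]
-40 41 [-13.   10.7] [-10.3  -9.6]
-30 774 [-13.1  11.2] [-11.2 -10.2]
-20 809 [-12.9  11.1] [-11.7 -10.5]
-10 940 [-13.7  11.9] [-19.1 -10.4]
0 1928 [-23.9  22.1] [-23.5 -10.4]
10 936 [-12.9  11.2] [-11.8 -10.5]
20 984 [-13.1  11.5] [-11.5 -10.3]
30 1136 [-17.2  16.1] [-11.4 -10.2]
40 1886 [-22.1  20.7] [-11.6 -10.4]
50 880 [-21.8  20.3] [-11.3  -9.3]
[[ 0.2  1.   0. ]
 [ 1.  -0.2  0. ]
 [ 0.   0.  -1. ]]
turn [ 0.1 -0.  -0.8] shift(mm) old axes [96.8 34.7  8.7] new axes [96.3 36.   8.6] rows 1.65
turn [ 0.1 -0.  -0.8] shift(mm) old axes [ 96.8  34.5 118.7] new axes [ 96.3  36.  118.6] rows 2.51
```

>>> send_rows(
  commands=[
    [[0,0,-0.8],[0,0,0],0.0],
    [[0,0,0],[0.048,0.017,0],0.0],
    [[0,0,0],[0.047,0.017,0],0.0],
    [[-8,0,0],[0,0,0],0.0],
    [[0,0,0],[0,0,0],0.0],
  ],
)

```text
time: 24.28
eef_pos: [483.8, 284.4, 208.0]
orientation: [[0.137, 0.981, 0.138], [0.991, -0.136, -0.02], [-0.001, 0.14, -0.99]]
wrist_force: [-0.6, 0.4, -2.6]
opening: 25.6
grip_force: 50.0
```

Run:
```python
from h import *
s=robot.state(); print(s["eef_pos"],s["q"].round(2),s["orientation"].round(3))
R=down(-99,0,-8); print(R)
go(case(-4,4,60),R); go(case(-4,4,37),R)
p=robot.get_image("wrist"); W=pts(p); l=W-CC; lx,ly=l@CX,l@CY
m=(W[:,2]>38)&(W[:,2]<50)&(abs(lx)<80)&(abs(ly)<110); print("rim",m.sum(),"x",np.percentile(lx[m],[.5,99.5]),"y",np.percentile(ly[m],[.5,99.5]))
m=(W[:,2]>9)&(W[:,2]<17)&(abs(lx)<60)&(abs(ly)<85); print("foam",m.sum(),np.percentile(lx[m],[.5,99.5]),np.percentile(ly[m],[.5,99.5]))
m=(W[:,2]>0)&(W[:,2]<9.5)&(abs(lx)<35)&(abs(ly)<75); print("pocket",m.sum(),np.percentile(lx[m],[2,98]),np.percentile(ly[m],[2,98]))
```

```text
[483.8 284.4 208. ] [ 0.5  0.3  1.6 -0.1  1.2  0.7] [[ 0.1  1.   0.1]
 [ 1.  -0.1 -0. ]
 [-0.   0.1 -1. ]]
[[ 0.2  1.   0.1]
 [ 1.  -0.2 -0. ]
 [ 0.   0.1 -1. ]]
turn [ 0.  -0.1  1.1] shift(mm) old axes [ -0.5 -18.3 146.8] new axes [ -0.6 -18.2 146.8] rows 2.37
turn [ 0.  -0.1  1.1] shift(mm) old axes [ -0.5 -21.5 169.6] new axes [ -0.6 -21.4 169.6] rows 2.74
rim 3178 x [-69.2  66. ] y [-86.1  91. ]
foam 7205 [-59.5  58.8] [-81.8  84.6]
pocket 1490 [-26.6  26.5] [-50.   62.3]
```

>>> send_rows(
  commands=[
    [[0,0,1.1],[0,-0.006,0.05],0.0],
    [[0,0,0],[0,-0.006,0.05],0.0],
    [[0,0,0],[0,-0.006,0.046],0.0],
    [[0,0,0],[0,0,0],0.0],
    [[0,0,0],[0,0,0],0.0],
  ],
)

```text
time: 24.95
eef_pos: [488.8, 283.9, 63.5]
orientation: [[0.161, 0.977, 0.141], [0.987, -0.16, -0.019], [0.004, 0.142, -0.99]]
wrist_force: [0.1, 0.1, -1.6]
opening: 25.3
grip_force: 50.0
```

Run:
```python
from h import *
s=robot.state(); print(s["eef_pos"],s["wrist_force"])
R=down(-99,0,-8); d=s["eef_pos"]-CC; print("in case",d@CX,d@CY); go(case(-4,4,35),R)
p=robot.get_image("wrist"); W=pts(p); l=W-CC; lx,ly=l@CX,l@CY
m=(W[:,2]>38)&(W[:,2]<50)&(abs(lx)<80)&(abs(ly)<110)&((abs(lx)>45)|(abs(ly)>80)); print("rim",m.sum(),"x",np.percentile(lx[m],[.5,99.5]),"y",np.percentile(ly[m],[.5,99.5]))
m=(W[:,2]>58)&(W[:,2]<85)&(abs(lx)<30)&(abs(ly)<75); print("bracket",m.sum(),np.percentile(lx[m],[2,98]),np.percentile(ly[m],[2,98]),np.percentile(W[m,2],[2,50,98]))
```

```text
[488.8 283.9  63.5] [ 0.1  0.1 -1.6]
in case -1.3374119902511041 4.924295402097251
turn [ 0.2 -0.2 -0.3] shift(mm) old axes [-1.1 -6.7 27.8] new axes [-0.9 -6.6 27.8] rows 0.46
rim 9570 x [-68.4  66.4] y [-87.6  91. ]
bracket 10276 [-24.7  17.5] [-49.1  57.2] [63.5 73.8 81.1]
```

>>> send_rows(
  commands=[
    [[0,0,0],[0,-0.0035,0.014],0.0],
    [[0,0,0],[-0.001,-0.0035,0.013],0.0],
    [[0,0,0],[0,0,0],0.0],
    [[0,0,0],[0,0,0],0.0],
  ],
)

```text
time: 25.5
eef_pos: [484.5, 283.4, 33.3]
orientation: [[0.161, 0.977, 0.14], [0.987, -0.16, -0.02], [0.003, 0.141, -0.99]]
wrist_force: [1.8, 0.3, -0.3]
opening: 25.3
grip_force: 49.9
```

Run:
```python
from h import *
s=robot.state(); print(s["eef_pos"],s["wrist_force"])
d=s["eef_pos"]-CC; print("in case",d@CX,d@CY)
```

```text
[484.5 283.4  33.3] [ 1.8  0.3 -0.3]
in case -5.595579123468634 3.730862745427496
```

>>> send_rows(
  commands=[
    [[0,0,0],[0,0,0],0.05],
    [[0,0,0],[0,0,0],0.05],
    [[0,0,0],[0,0,0],0.05],
    [[0,0,0],[0,0,0],0.05],
    [[0,0,0],[0,0,-0.03],0.05],
  ],
)

```text
time: 26.12
eef_pos: [479.4, 283.3, 61.8]
orientation: [[0.161, 0.977, 0.136], [0.987, -0.16, -0.022], [0.001, 0.138, -0.99]]
wrist_force: [-0.0, 0.0, 1.2]
opening: 49.8
grip_force: 0.0
```

>>> send_rows(
  commands=[
    [[0,0,0],[0,0,-0.05],0.05],
    [[0,0,0],[0,0,-0.05],0.05],
    [[0,0,0],[0,0,-0.05],0.05],
    [[0,0,0],[0,0,0],0.05],
  ],
)

```text
time: 26.62
eef_pos: [460.2, 287.7, 215.6]
orientation: [[0.161, 0.976, 0.145], [0.987, -0.16, -0.016], [0.007, 0.146, -0.989]]
wrist_force: [0.6, 0.6, -0.6]
opening: 50.0
grip_force: 0.0
```

Run:
```python
from h import *
s=robot.state(); print(s["eef_pos"],s["wrist_force"])
p=robot.get_image("wrist"); W=pts(p); l=W-CC; lx,ly=l@CX,l@CY
m=(W[:,2]>34)&(W[:,2]<58)&(abs(lx)<32)&(abs(ly)<72); w=np.stack([lx[m],ly[m]],1).astype(np.float32); print("bracket",m.sum(),cv2.minAreaRect(w),np.percentile(w,[1,99],axis=0),np.percentile(W[m,2],[2,50,98]))
A=np.c_[lx[m],ly[m],np.ones(m.sum())]; print("slopes",np.linalg.lstsq(A,W[m,2],rcond=None)[0])
print(np.percentile(w[w[:,1]<35][:,0],[2,98]))
cv2.imwrite("pics/w5.png",p["image"][:,:,::-1])
```

```text
[460.2 287.7 215.6] [ 0.6  0.6 -0.6]
bracket 2766 ((-3.7398643493652344, 1.5260963439941406), (109.56761169433594, 45.94575119018555), 89.41598510742188) [[-24.6 -51.8]
 [ 17.4  56.1]] [38.  41.7 43.2]
slopes [ 0.  -0.  41.7]
[-16.6   8.8]
```

View pics/w5.png

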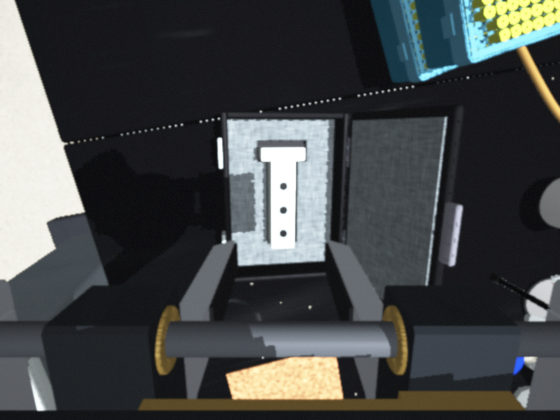

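Run:
```python
from h import *
R=down(-99); A=case(-10,-10,232); B=case(137,-10,232); C=case(137,-10,158)
go(A,R); go(B,R,A,R); go(C,R,B,R)
p=robot.get_image("top"); W=pts(p); l=W-CC; lx,ly=l@CX,l@CY
for a,b in ((70,110),(110,150),(150,200)):
  for c,d in ((-100,-60),(-60,-20),(-20,40),(40,100),(100,160)):
    m=(lx>a)&(lx<b)&(ly>c)&(ly<d); print((a,b),(c,d),m.sum(),np.percentile(W[m,2],[50,98]) if m.any() else "")
```

```text
turn [ 8.2 -0.2 -0.3] shift(mm) old axes [-13.4  23.3 -16. ] new axes [-13.6  20.8 -19.1] rows 0.77
turn [0. 0. 0.] shift(mm) old axes [  0. 147.   0.] new axes [  0. 147.   0.] rows 2.35
turn [0. 0. 0.] shift(mm) old axes [ 0.  0. 74.] new axes [ 0.  0. 74.] rows 1.18
(70, 110) (-100, -60) 361 [107.8 173. ]
(70, 110) (-60, -20) 293 [136.8 175.2]
(70, 110) (-20, 40) 430 [142.9 182.8]
(70, 110) (40, 100) 210 [156.1 173.7]
(70, 110) (100, 160) 80 [-0.4  6.3]
(110, 150) (-100, -60) 176 [-0.3  5.6]
(110, 150) (-60, -20) 63 [-1.   5.2]
(110, 150) (-20, 40) 85 [-0.3  5.1]
(110, 150) (40, 100) 79 [-0.9  4.8]
(110, 150) (100, 160) 557 [ 93.5 151. ]
(150, 200) (-100, -60) 242 [-0.7  5.8]
(150, 200) (-60, -20) 243 [-0.5  5.5]
(150, 200) (-20, 40) 358 [-0.3  5. ]
(150, 200) (40, 100) 365 [-0.8  5.2]
(150, 200) (100, 160) 623 [ 61.5 151.4]
```

>>> send_rows(
  commands=[
    [[8.2,-0.2,-0.3],[0,0,0],0.0],
    [[0,0,0],[-0.013,0.021,-0.02],0.0],
    [[0,0,0],[0,0.05,0],0.0],
    [[0,0,0],[0,0.05,0],0.0],
    [[0,0,0],[0,0.047,0],0.0],
  ],
)

```text
time: 27.35
eef_pos: [624.5, 247.1, 229.0]
orientation: [[0.157, 0.988, -0.005], [0.988, -0.157, -0.002], [-0.002, -0.004, -1.0]]
wrist_force: [-0.7, 1.0, -0.3]
opening: 3.2
grip_force: 0.0
```

>>> send_rows(
  commands=[
    [[0,0,0],[0,0,0.025],0.0],
    [[0,0,0],[0,0,0.05],0.0],
    [[0,0,0],[0,0,0],0.0],
    [[0,0,0],[0,0,0],0.0],
  ],
)

```text
time: 27.85
eef_pos: [623.5, 247.9, 157.6]
orientation: [[0.156, 0.988, -0.001], [0.988, -0.156, -0.0], [-0.001, -0.001, -1.0]]
wrist_force: [-0.4, -0.6, 0.9]
opening: 0.3
grip_force: 0.0
```

Run:
```python
from h import *
s=robot.state(); print(s["eef_pos"],s["wrist_force"],s["q"].round(2),s["opening"]); d=s["eef_pos"]-CC; print(d@CX,d@CY)
R=s["orientation"]; pts_=[(85.5,166),(54.5,167),(22,155),(3,142),(-13,126),(-25,106),(-33.5,85)]
P=s["eef_pos"]
for x,z in pts_:
    N=case(x,-10,z); go(N,R,P,R); P=N
```

```text
[623.5 247.9 157.6] [-0.4 -0.6  0.9] [ 0.3  0.6  1.2 -0.   1.3  0.5] 0.25733025175416163
137.32445373316412 -9.55638390994448
turn [0. 0. 0.] shift(mm) old axes [ -0.4 -51.8  -8.4] new axes [ -0.4 -51.8  -8.4] rows 0.84
turn [0. 0. 0.] shift(mm) old axes [  0. -31.  -1.] new axes [  0. -31.  -1.] rows 0.5
turn [0. 0. 0.] shift(mm) old axes [  0.  -32.5  12. ] new axes [  0.  -32.5  12. ] rows 0.55
turn [0. 0. 0.] shift(mm) old axes [  0. -19.  13.] new axes [  0. -19.  13.] rows 0.37
turn [0. 0. 0.] shift(mm) old axes [  0. -16.  16.] new axes [  0. -16.  16.] rows 0.36
turn [0. 0. 0.] shift(mm) old axes [  0. -12.  20.] new axes [  0. -12.  20.] rows 0.37
turn [0. 0. 0.] shift(mm) old axes [ 0.  -8.5 21. ] new axes [ 0.  -8.5 21. ] rows 0.36
```

>>> send_rows(
  commands=[
    [[0,0,0],[0,-0.026,-0.004],0.0],
    [[0,0,0],[0,-0.026,-0.004],0.0],
    [[0,0,0],[0,-0.015,-0.001],0.0],
    [[0,0,0],[0,-0.016,0],0.0],
    [[0,0,0],[0,-0.016,0.006],0.0],
  ],
)

```text
time: 28.48
eef_pos: [526.3, 263.8, 162.8]
orientation: [[0.156, 0.988, 0.003], [0.988, -0.156, 0.001], [0.002, 0.003, -1.0]]
wrist_force: [1.5, 0.2, 2.9]
opening: 0.6
grip_force: 1.3
```

>>> send_rows(
  commands=[
    [[0,0,0],[0,-0.0165,0.006],0.0],
    [[0,0,0],[0,-0.019,0.013],0.0],
    [[0,0,0],[0,-0.016,0.016],0.0],
    [[0,0,0],[0,-0.012,0.02],0.0],
    [[0,0,0],[0,-0.0085,0.021],0.0],
  ],
)

```text
time: 29.1
eef_pos: [454.8, 275.2, 85.5]
orientation: [[0.156, 0.988, 0.002], [0.988, -0.156, 0.001], [0.001, 0.002, -1.0]]
wrist_force: [0.3, 0.6, -0.3]
opening: 0.5
grip_force: 0.0
```

Run:
```python
from h import *
s=robot.state(); print(s["eef_pos"],s["wrist_force"]); d=s["eef_pos"]-CC; print(d@CX,d@CY)
for n in ("side","top"):
    p=robot.get_image(n); W=pts(p); l=W-CC; lx,ly=l@CX,l@CY
    m=(W[:,2]>30)&(W[:,2]<200)&(abs(lx)<120)&(abs(ly)<90)&((abs(ly+10)>35)); print(n,m.sum(),np.percentile(W[m,2],[2,50,95,99]),np.percentile(lx[m],[2,98]))
```

```text
[454.8 275.2  85.5] [ 0.3  0.6 -0.3]
-33.60263155054158 -8.941924313939595
side 2055 [32.9 60.5 72.2 74. ] [-62.8  63.3]
top 853 [45.4 53.3 58.1 60.7] [-64.2  64.4]
```

>>> send_rows(
  commands=[
    [[0,0,0],[0,0,0.014],0.0],
    [[0,0,0],[0,0,0.006],0.0],
    [[0,0,0],[0,0,0.003],0.0],
    [[0,0,0],[0,0,0.001],0.0],
    [[0,0,0],[0,0,0],0.0],
  ],
)

```text
time: 29.82
eef_pos: [454.5, 274.5, 61.8]
orientation: [[0.156, 0.988, -0.001], [0.988, -0.156, -0.0], [-0.0, -0.001, -1.0]]
wrist_force: [-10.0, -6.2, 24.4]
opening: 0.7
grip_force: 12.4
```

Contact with 24 N and the lid flat; retreat and verify.

>>> send_rows(
  commands=[
    [[0,0,0],[0,0,-0.04],0.0],
    [[0,0,0],[0,0,-0.06],0.0],
    [[0,0,0],[0,-0.03,-0.06],0.0],
    [[0,0,0],[0,-0.05,-0.03],0.0],
    [[0,0,0],[0,0,0],0.0],
  ],
)

```text
time: 30.45
eef_pos: [376.5, 287.6, 248.8]
orientation: [[0.154, 0.988, 0.003], [0.988, -0.154, 0.002], [0.003, 0.002, -1.0]]
wrist_force: [0.3, -0.4, -0.0]
opening: 0.8
grip_force: 0.0
```

Run:
```python
from h import *
s=robot.state(); print(s["eef_pos"],s["wrist_force"])
p=robot.get_image("wrist"); W=pts(p); l=W-CC; lx,ly=l@CX,l@CY
m=(W[:,2]>30)&(W[:,2]<100)&(abs(lx)<58)&(abs(ly)<80); A=np.c_[lx[m],ly[m],np.ones(m.sum())]; print(m.sum(),np.percentile(W[m,2],[2,50,98]),"slopes*1000",1000*np.linalg.lstsq(A,W[m,2],rcond=None)[0])
q=robot.get_image("top")
for n in ("bottle","dish","marker"):
    r=robot.regions_of(n,q)[:1]
    for k in r: print(n,np.median(pts(q,k["mask"]),axis=0),k["rect"])
```

```text
[376.5 287.6 248.8] [ 0.3 -0.4 -0. ]
14886 [52.3 53.9 56.1] slopes*1000 [    0.2     0.1 53975.3]
bottle [697.   51.9  83.2] [255.7, 141.4, 272.4, 163.8]
dish [712.8 -63.8  13.7] [287.9, 137.3, 324.6, 166.2]
marker [617.3   4.5  15.4] [259.3, 182.4, 305.5, 190.4]
```

The lid is flat at 54 mm, which means shut, and the bystanders have not moved.

```bash
python3 -c "
from workcell import robot
print(robot.sign_off())"
```

```text
the job is handed in; nothing more can be done
None
```

The job is handed in: the bracket was laid on the mat, then placed flat in the case nest about 4 mm off centre, the lid measured flat and shut, the bottle, dish and marker stayed put, and it took about 31 s (no verdict was returned).

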